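# Load a control board into a spring board holder

## Robot

A 6-joint arm with a two-finger parallel gripper is mounted at the origin on a cart in front of the work surface, level with it; the furniture and walls round the work are solid. World frame = base frame: x ahead of the robot, y to its left, z up, the work surface at z = 0. Lengths are in mm, angles in rad, forces in N, time in s.
With the tool pointing down it reaches from about 275 to 1000 mm from the base axis. Payload 8.4 kg.
Tool frame: the origin (TCP) lies between the finger pads; the fingertips stand r.finger_overhang ahead of it and the grasp point (between the pads) is the TCP (r.finger_overhang is the distance from the TCP to the fingertips, in mm); z points along the fingers, y is the line along which they close (so a half turn about z gives the same grasp; the last joint's range is limited). The gripper opens to 85 mm and grips with 20 to 120 N. Pads are 22 mm wide; open, the fingers measure 114 mm over their backs; the gripper's body (76 mm by 85 mm) begins 54 mm behind the grasp point. The pads swing forward as they close: fully open they stand 13 mm farther back than shut.
Start: joints at [1.205, 0.353, 1.633, -0, 1.155, -0.002], TCP at [222.391, 584.098, 250.281] pointing down, gripper open.
Joint ranges: [-2.63, 2.63], [-0.92, 2.1], [0.06, 2.66], [-1.3, 4.44], [0, 2.69], [-3.02, 3.02]. Speed limits (rad/s): [2.22, 2.22, 2.79, 3.14, 3.14, 3.14].

## Interface

Orientations are given as [roll, pitch, yaw] about the fixed x, y, z axes, in that order (R = Rz(yaw) Ry(pitch) Rx(roll)).
In Python, from rig import r, cams, sign_off gives the robot as it stands.
- The arm moves only by the shell command python3 -m crank 'ROWS' [FORCE]. ROWS is JSON, a list of rows, each a list of 7 numbers: the shift along the tool's x, y, z in m, then the turn, a rotation vector about the tool's x, y, z in rad, then the closure, from 0 (fully open) to 1 (shut). In form: [[dx, dy, dz, ax, ay, az, gripper], ...]. A call has 1 to 5 rows; each row is the pose to reach, as a shift and turn from the pose commanded when the call began, along the tool's axes at that moment; what a row does not reach only later rows make up. A row lasts 1/10 s, in which the tool goes at most 50 mm and 8.59 degrees, less where a joint would pass 70% of its speed; a pose out of reach is approached as far as the arm can. A call with a gripper value outside its range is refused whole. The fingers move at their own pace and stop on an object; FORCE is the grip in N (left out, the last holds). Time passes only in rows, so rows that repeat a pose let the fingers close. It gives the time, the measured TCP pose, the force, the opening and the grip force at its end, in the units of the state.
- r.sense(): the state, without advancing time (a new reading comes with each control period).
- cams.grab_frame(name): name is "scene" or "top" or "wrist"; returns a dict with "image" (400x640x3 uint8, red, green, blue), "fx", "fy", "cx", "cy" (pixels), "position" and "orientation" of the camera in the world. Camera axes: x right, y down, z forward; pixel columns grow to the right and rows downward; lengths in mm; the calibration is good to about 2 mm. A picture is of the moment at which its call begins. There is no depth.
- sign_off(): hands the job in; it is judged then, once.
The state is a dict: "clock": time; "qpos": joint angles; "qvel": joint speeds; "joint_efforts": joint torques, N m; "eef_pos": TCP position; "tcp_rot": TCP orientation; "contact_force": force on the tool from outside, world axes, zero at the start; "wrist_torque": the same for the moment, N m; "opening": opening from 0.0 (shut) to 1.0 (fully open); "grasp_force": force on a finger pad.
Only numpy, scipy, OpenCV 4.12 (cv2) and the standard library are available. Lean on these libraries where they do the work, as an engineer would, in place of code of your own. Each camera call takes 0.05 s, during which the arm holds its last target. There are 200 camera calls.

## Task

Mount the door-opener control board in the spring board holder, component side up: push one short edge into the groove of either jaw and press that jaw back against its spring with the other edge raised, lower the other edge below the lip of the opposite jaw, then let it back and let go so that the springs hold the board level and centred between the jaws. Work gently: do not run the jaw hard into its end stop or press the board onto a lip, and leave the other things on the bench alone.

Things in the scene. Friction and masses are not known exactly. Their poses are not given: they have to be found in the camera images.
- board: Loose control board, about 250 g: flat green aluminium-backed slab 150 x 90 x 6 mm. Origin: centre of the underside. x along the 150 mm length, y along the 90 mm width, z up out of the component side. Its two 90 mm edges, at x = +75 and -75 mm, go into the jaws, either way round. It stands 25 N at most. Parts up to 7 mm high stand only 47 to 57 mm from the middle along x.
- transformer (a point): Centre of the top of the black transformer with a yellow band, in the middle of the board, the part to grip: 30 mm along board x, 40 mm along board y, 30 mm high above the slab, its top 36 mm above the board's underside. Axes as the board's.
- holder: Blue foot 120 x 104 mm, fixed to the bench. Origin: middle of its underside; z up, x along the line on which the two jaws slide. It clamps a 244 mm crossbar of two steel rods with a black, orange-lipped jaw at each end. The crossbar is clamped up to 15 mm either way along x from the foot's middle, differently each time and not reported: find it by touch or by sight.
- seat (a point): Point 55 mm above the holder's origin, fixed to the foot: height of the board's underside when mounted. The board is 16 mm longer than the free gap of 134 mm between the groove bottoms, so both jaws end up pushed back 8 mm (5 N each), the board centred on the crossbar. Between the jaws nothing stands higher than 43 mm above the bench.
- jaw_plus (a point): Bottom of the +x jaw's groove at ledge height, jaw at rest, if the crossbar were in the foot's middle (fixed to the foot, 67 mm from it; the true jaw is up to 15 mm off along x). The groove is 11 mm high, open towards the other jaw: ledge below (top 55 mm above the bench, reaches 16 mm inward of the bottom), orange lip above (66 to 71 mm, reaches 7 mm inward). 70 mm wide.
- jaw_minus (a point): The same for the -x jaw, a mirror image, its groove open towards +x. Each jaw slides outward on a spring of its own: 3 N to start it, then 0.25 N per mm, hard stop at 29 mm. With one edge of the board at the bottom of its groove, that jaw must go back at least 23 mm before the other edge can pass down inside the opposite lip.
- insul_tape: Bystander: black roll of tape lying flat, 58 mm across, 18 mm high. Origin: centre of the underside.
- glue_bottle: Bystander: white glue bottle with red nozzle standing upright, 46 x 60 x 182 mm. Origin: centre of the underside.
- tape_measure: Bystander: yellow tape measure, 36 x 73 x 61 mm. Origin: centre of the underside.
- spring_clamp: Bystander: black spring clamp lying flat, 53 x 103 x 24 mm. Origin: centre of the underside.

How it is judged (in metres and radians):
On the way:
1. one edge of the board is in a jaw's groove and pushes that jaw back, while the other edge is still raised (contact force between board and holder above 5 N and angle between board's own z axis and vertical between 0.05 and 0.5 rad and z of board in the frame of holder below 0.09 m), for 0.2 s.
At the end, for the whole second after the job is handed in: The board lies at rest and released in both grooves, component side up: one edge in each (its underside 52 to 61.5 mm above the holder's underside), level within 0.045 rad and in line with the holder within 0.06 rad, its centre within 10 mm of the middle of the crossbar (z of board in the frame of holder between 0.052 and 0.0615 m and angle between board's own z axis and vertical below 0.045 rad and angle between the x axis of board and the x axis of holder, either way round below 0.06 rad and horizontal distance between board and bar_mid below 0.01 m and linear speed of board below 0.01 m/s and contact force between board and the fingers below 0.1 N); the robot touches nothing.
It fails at once if the board is forced against the holder with more than 25 N (contact force between board and holder above 25 N).
It fails at once if a bystander (insul tape) is moved more than 20 mm (distance of insul_tape from where it was at the start of the episode above 0.02 m).
It fails at once if a bystander (glue bottle) is moved more than 20 mm (distance of glue_bottle from where it was at the start of the episode above 0.02 m).
It fails at once if a bystander (tape measure) is moved more than 20 mm (distance of tape_measure from where it was at the start of the episode above 0.02 m).
It fails at once if a bystander (spring clamp) is moved more than 20 mm (distance of spring_clamp from where it was at the start of the episode above 0.02 m).
It also fails if it takes over 48 s, if anything falls off the work surface, if the arm or the gripper's body presses on something with over 40 N, if the wrist force passes 120 N, or if a joint passes its speed limit or range.

## Working session

There is one attempt and no reset: what is moved stays moved. The work goes in short steps, Python scripts to look and compute and a shell command to move; the robot and the scene stay as the last step left them, time stands still between calls to the robot, and variables do not carry over. Pictures are saved under pics/ and viewed, at most 10 in all, crops included, and the job is handed in when it is done.

```bash
mkdir -p pics; ls; python3 - <<'E'
from rig import r,cams
import cv2,numpy as np
print(r.sense(), r.finger_overhang)
for n in("top","scene"):
    f=cams.grab_frame(n); cv2.imwrite(f"pics/{n}0.png",f["image"][:,:,::-1])
    print(n,{k:v for k,v in f.items() if k!="image"})
    np.save(f"pics/{n}0.npy",f,allow_pickle=True)
E
```

```text
pics
{'clock': 0.0, 'qpos': array([ 1.20460698e+00,  3.53655823e-01,  1.63416673e+00,  2.70625339e-05,
        1.15513332e+00, -2.40997983e-03]), 'qvel': array([ 0.0007168 , -0.00082988,  0.00100146, -0.00034136,  0.00057396,
       -0.00149499]), 'joint_efforts': array([ 1.88002661e-03, -6.05263925e+01, -3.42074275e+01,  3.22758558e-05,
        9.49258741e-03,  4.00795370e-07]), 'eef_pos': array([222.21866293, 583.68217918, 249.54289675]), 'tcp_rot': array([-3.14022950e+00, -2.80284635e-05,  2.77780233e+00]), 'contact_force': array([-0.24478536,  0.35762636, -0.22020624]), 'wrist_torque': array([ 0.04865445,  0.01270371, -0.01625209]), 'grasp_force': 0.0, 'opening': 1.0013522966828252} 19.0
top {'fx': 406.03451014618406, 'fy': 406.03451014618406, 'cx': 327.55447260095974, 'cy': 196.07516406015418, 'position': array([478.73427669, 353.61497095, 902.61455029]), 'orientation': array([-3.07335545,  0.00656223, -1.59688672])}
scene {'fx': 386.9752432353772, 'fy': 386.9752432353772, 'cx': 318.02857969056515, 'cy': 202.6315575522999, 'position': array([ 185.36116869, 1045.92461759,  554.00576464]), 'orientation': array([-2.10830892,  0.02529563, -2.68682102])}
```

View pics/top0.png

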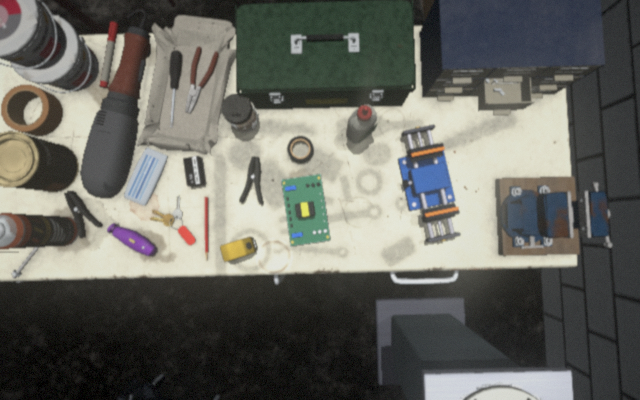

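View pics/scene0.png

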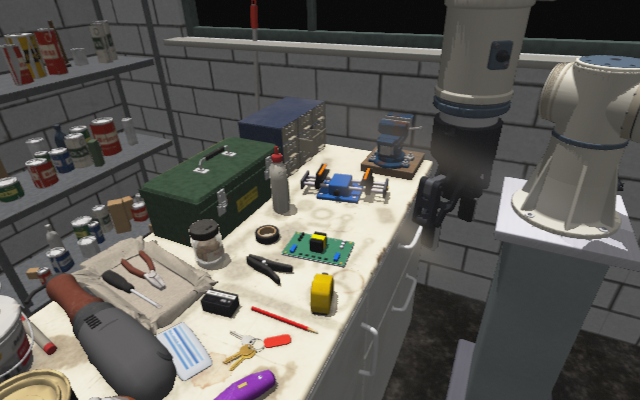

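The top view shows the board at about (305,212) with the transformer at (306,210). The holder's foot is at (428,185) and its orange lips at (427,152) and (440,211). The tape roll is at (300,149), the bottle at (361,125), the tape measure at (240,249) and the clamp at (251,180).

```bash
cat > h.py <<'E'
import numpy as np,cv2
from scipy.spatial.transform import Rotation as R
def rot(o): return R.from_euler('xyz',o).as_matrix()
def ray(f,u,v,z):
    d=rot(f["orientation"])@np.array([(u-f["cx"])/f["fx"],(v-f["cy"])/f["fy"],1]); p=np.array(f["position"])
    return p+d*(z-p[2])/d[2]
def proj(f,p):
    c=rot(f["orientation"]).T@(np.array(p)-f["position"]); return f["fx"]*c[0]/c[2]+f["cx"],f["fy"]*c[1]/c[2]+f["cy"]
def blobs(f,lo,hi,roi,z,n=2,amin=15):
    hsv=cv2.cvtColor(f["image"],cv2.COLOR_RGB2HSV); m=cv2.inRange(hsv,np.array(lo),np.array(hi))
    k=np.zeros_like(m); u0,v0,u1,v1=roi; k[v0:v1,u0:u1]=m[v0:v1,u0:u1]
    out=[]
    for c in sorted(cv2.findContours(k,0,2)[0],key=cv2.contourArea)[::-1][:n]:
        if cv2.contourArea(c)<amin: continue
        b=cv2.boxPoints(cv2.minAreaRect(c)); w=np.array([ray(f,u,v,z)[:2] for u,v in b])
        e=w[1]-w[0],w[2]-w[1]; l=max(e,key=np.linalg.norm)
        out.append((b.mean(0).round(1),w.mean(0).round(1),sorted(np.linalg.norm(x).round(1) for x in e),np.degrees(np.arctan2(l[1],l[0])).round(1)))
    return out
E
python3 - <<'E'
from h import *
f=np.load("pics/top0.npy",allow_pickle=True).item(); s=np.load("pics/scene0.npy",allow_pickle=True).item()
print("tcp",proj(f,[222,584,250]),proj(s,[222,584,250]))
P=lambda n,b:print(n,*b,sep="\n  ")
P("board",blobs(f,(40,70,40),(85,255,255),(265,165,345,260),6,1))
P("yellow",blobs(f,(22,120,100),(35,255,255),(285,190,325,230),36,1))
P("foot",blobs(f,(100,120,60),(125,255,255),(390,140,470,225),20,1))
P("lips",blobs(f,(5,130,120),(22,255,255),(390,120,475,230),71,2))
P("yellow_scene",blobs(s,(22,120,100),(35,255,255),(300,225,335,260),36,1))
P("lips_scene",blobs(s,(5,130,100),(22,255,255),(290,160,400,210),71,3,4))
for n,b in (("roll",(300,149,18)),("bottle",(362,118,150)),("clamp",(251,180,24)),("meas",(240,249,61))): print(n,ray(f,*b).round())
E
python3 - <<'E'
import cv2
i=cv2.imread("pics/top0.png"); a=i[115:255,225:475]
cv2.imwrite("pics/c1.png",cv2.resize(a,None,fx=3.2,fy=3.2,interpolation=cv2.INTER_CUBIC))
E
```

```text
tcp (np.float64(187.23452270717942), np.float64(392.2624122016519)) (np.float64(449.2837036675344), np.float64(229.71545281991246))
board
  (array([305.4, 209.6], dtype=float32), array([511.9, 407.6]), [np.float64(85.6), np.float64(144.5)], np.float64(-173.0))
yellow
  (array([304.5, 209.5], dtype=float32), array([510.7, 407.7]), [np.float64(15.0), np.float64(27.8)], np.float64(178.7))
foot
  (array([425.5, 176.5], dtype=float32), array([576.4, 143. ]), [np.float64(84.7), np.float64(110.6)], np.float64(-87.4))
lips
  (array([427.1, 151.3], dtype=float32), array([623. , 149.7]), [np.float64(8.4), np.float64(68.2)], np.float64(-79.4))
  (array([441. , 211.5], dtype=float32), array([498. , 126.6]), [np.float64(7.6), np.float64(67.1)], np.float64(-80.2))
yellow_scene
  (array([318. , 236.6], dtype=float32), array([512.8, 406.6]), [np.float64(18.8), np.float64(32.7)], np.float64(-176.6))
lips_scene
  (array([321.8, 168.9], dtype=float32), array([625.4, 148.8]), [np.float64(12.9), np.float64(74.7)], np.float64(-76.7))
  (array([366.2, 173.4], dtype=float32), array([499.6, 126.3]), [np.float64(10.4), np.float64(72.4)], np.float64(-78.2))
roll [645. 416.  18.]
bottle [676. 289. 150.]
clamp [578. 524.  24.]
meas [432. 541.  61.]
```

View pics/c1.png

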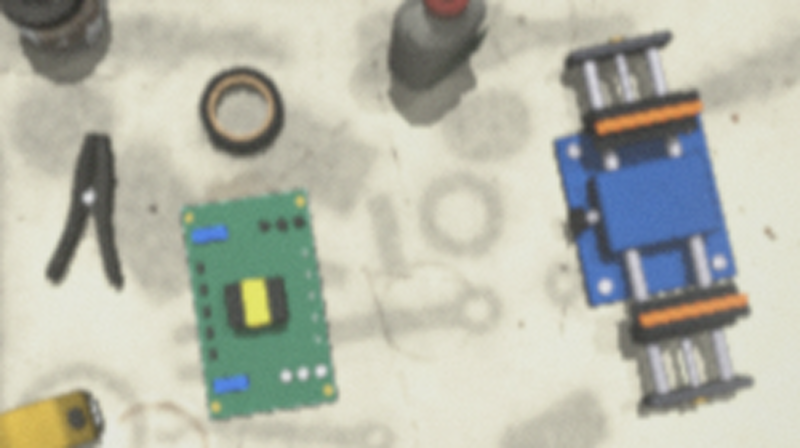

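The enlarged crop confirms the layout: board, roll and bottle are all separate and the transformer is clear. The two lips are 127 mm apart as they should be, giving a bar middle of about (561,138) at 10.3°, and the board is at (511,407) at about 7°. Next I move over the board.

```bash
cat > to.py <<'E'
# world TCP target (mm), yaw deg, tilt deg (about tool x, applied in the tool frame) -> tool-frame row numbers
import sys; from h import *
from rig import r
def to(p,yaw,tilt=0):
    s=r.sense(); T=rot(s["tcp_rot"])
    G=(R.from_euler('z',yaw,degrees=True)*R.from_euler('x',np.pi)*R.from_euler('x',tilt,degrees=True)).as_matrix()
    d=T.T@(np.array(p)-s["eef_pos"])/1000; w=R.from_matrix(T.T@G).as_rotvec()
    print("row",d.round(4),w.round(4)); print("now",s["clock"],s["eef_pos"].round(1),np.degrees(s["tcp_rot"]).round(2),"F",s["contact_force"].round(1),"open",round(s["opening"],3),"grip",round(s["grasp_force"],1))
if __name__=="__main__":
    a=list(map(float,sys.argv[1:])); to(a[:3],*a[3:])
E
python3 to.py 510 407 200 97
```

```text
row [-0.3318 -0.0627  0.0497] [-1.1000e-03  7.0000e-04  1.0848e+00]
now 0.1 [222.2 583.7 249.6] [-179.93   -0.    159.16] F [-0.3 -0.6  0.3] open 0.996 grip 0.0
```

```bash
python3 -m crank '[[-0.332,-0.063,0.05,0,0,1.085,0.4],[-0.332,-0.063,0.05,0,0,1.085,0.4],[-0.332,-0.063,0.05,0,0,1.085,0.4],[-0.332,-0.063,0.05,0,0,1.085,0.4],[-0.332,-0.063,0.05,0,0,1.085,0.4]]' 60; python3 to.py 510 407 200 97
```

```text
clock: 0.6
eef_pos: [434.4, 453.2, 213.1]
tcp_rot: [-3.141, 0.0, 2.022]
contact_force: [0.1, 0.9, 0.5]
opening: 0.599
grasp_force: 0.0
row [-0.0745  0.048   0.0131] [-4.000e-04  2.000e-04  3.289e-01]
now 0.6 [434.4 453.2 213.1] [-1.7997e+02  1.0000e-02  1.1584e+02] F [0.1 0.9 0.5] open 0.599 grip 0.0
```

```bash
python3 -m crank '[[-0.07,0.045,0.012,0,0,0.325,0.4],[-0.07,0.045,0.012,0,0,0.325,0.4],[-0.07,0.045,0.012,0,0,0.325,0.4],[-0.07,0.045,0.012,0,0,0.325,0.4],[-0.07,0.045,0.012,0,0,0.325,0.4]]'; python3 - <<'E'
from h import *; from rig import r,cams
f=cams.grab_frame("wrist"); np.save("pics/w1.npy",f,allow_pickle=True); cv2.imwrite("pics/w1.png",f["image"][:,:,::-1])
print({k:v for k,v in f.items() if k!="image"})
print(blobs(f,(40,70,40),(85,255,255),(0,0,640,400),6,1)); print(blobs(f,(22,120,100),(35,255,255),(0,0,640,400),36,2))
E
python3 to.py 511 407 120 97
```

```text
clock: 1.1
eef_pos: [503.4, 412.1, 201.6]
tcp_rot: [-3.141, -0.0, 1.705]
contact_force: [1.2, 0.2, -0.7]
opening: 0.599
grasp_force: 0.0
{'fx': 360.7291664216455, 'fy': 360.7291664216455, 'cx': 316.7633034783356, 'cy': 203.72276602687674, 'position': array([493.3621344 , 489.48179662, 324.32541969]), 'orientation': array([ 2.83349535e+00, -2.95285705e-04,  1.33890664e-01])}
[(array([325.5, 182.6], dtype=float32), array([512.5, 408.4]), [np.float64(87.1), np.float64(145.2)], np.float64(7.0))]
[(array([244.7,  15.2], dtype=float32), array([435.4, 532.5]), [np.float64(24.7), np.float64(39.1)], np.float64(14.8)), (array([326., 194.], dtype=float32), array([512.2, 407.9]), [np.float64(15.6), np.float64(29.7)], np.float64(7.7))]
row [-0.0063  0.007   0.0817] [-0.0004 -0.0001  0.0127]
now 1.15 [503.3 412.3 201.7] [-1.7998e+02 -1.0000e-02  9.7730e+01] F [-0.   0.3  0.3] open 0.599 grip 0.0
```

View pics/w1.png

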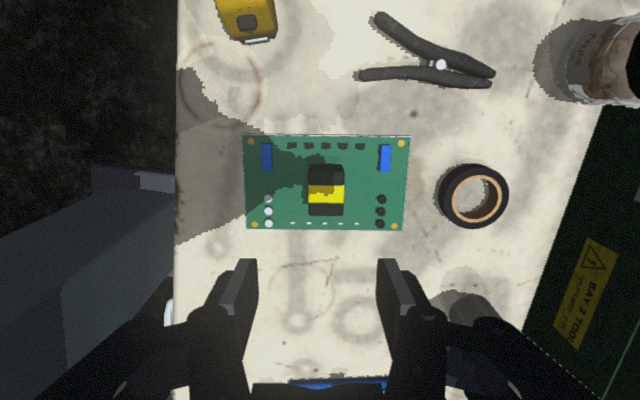

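The wrist view shows the board square between the fingers, with its transformer at (326,190). Its centre comes out at (512,408) at 7.2°, matching the top view. Next I descend.

```bash
python3 to.py 512.3 408 60 97.2|head -1; python3 -m crank '[[-0.006,0.008,0.05,0,0,0.009,0.4],[-0.006,0.008,0.1,0,0,0.009,0.4],[-0.006,0.008,0.14,0,0,0.009,0.4],[-0.006,0.008,0.14,0,0,0.009,0.4],[-0.006,0.008,0.14,0,0,0.009,0.4]]'; python3 to.py 512.3 408 28 97.2
```

```text
row [-0.0055  0.0084  0.1417] [-0.0004 -0.0001  0.0092]
clock: 1.65
eef_pos: [512.4, 407.5, 62.2]
tcp_rot: [-3.141, 0.0, 1.696]
contact_force: [0.8, 0.2, 0.4]
opening: 0.6
grasp_force: 0.0
row [0.0005 0.     0.0342] [-0.0007  0.0004 -0.0007]
now 1.65 [512.4 407.5  62.2] [-1.7996e+02  2.0000e-02  9.7160e+01] F [0.8 0.2 0.4] open 0.6 grip 0.0
```

```bash
python3 -m crank '[[0,0,0.02,0,0,0,0.4],[0,0,0.034,0,0,0,0.4],[0,0,0.034,0,0,0,0.4],[0,0,0.034,0,0,0,1],[0,0,0.034,0,0,0,1]]' 60;python3 -m crank '[[0,0,0,0,0,0,1],[0,0,0,0,0,0,1],[0,0,0,0,0,0,1]]'; python3 to.py 512.3 408 28 97.2
```

```text
clock: 2.15
eef_pos: [513.8, 407.4, 29.4]
tcp_rot: [3.14, -0.001, 1.694]
contact_force: [0.4, 0.1, -2.9]
opening: 0.34
grasp_force: 60.6
clock: 2.45
eef_pos: [513.8, 407.3, 29.3]
tcp_rot: [3.14, -0.001, 1.694]
contact_force: [-1.3, -0.3, 7.3]
opening: 0.336
grasp_force: 61.9
row [ 0.0008 -0.0014  0.0013] [ 0.0017 -0.0012 -0.0027]
now 2.45 [513.8 407.3  29.3] [ 1.799e+02 -7.000e-02  9.704e+01] F [-1.3 -0.3  7.3] open 0.336 grip 61.9
```

```bash
cat > bd.py <<'E'
# board in bar frame: leading-edge lower corner s_e along u, height z_e, tilt th (rad), -> TCP row
import sys; from to import *
def bd(se,ze,th,mid=(561.5,138.),ang=10.3,off=29.3,dy=0):
    u=np.array([np.cos(np.radians(ang)),np.sin(np.radians(ang)),0]); z=np.array([0,0,1.]); m=np.array([*mid,0])
    bx=np.cos(th)*u-np.sin(th)*z; n=np.sin(th)*u+np.cos(th)*z
    p=m+se*u+ze*z-75*bx+off*n; print("tcp",p.round(1)); to(p,ang+90,np.degrees(th))
    s=r.sense(); T=rot(s["tcp_rot"]); c=s["eef_pos"]+T[:,2]*off; b=T[:,1]; e=c+75*b-m; e2=c-75*b-m
    print("edge s,z",round(e@u,1),round(e[2],1)," near s,z",round(e2@u,1),round(e2[2],1)," Fu,Fz",round(s["contact_force"]@u,1),round(s["contact_force"][2],1))
if __name__=="__main__": bd(*map(float,sys.argv[1:4]))
E
python3 -m crank '[[0,0,-0.03,0,0,0,1],[0,0,-0.08,0,0,0,1],[0,0,-0.12,0,0,0,1],[0,0,-0.15,0,0,0,1],[0,0,-0.15,0,0,0,1]]' 90; python3 bd.py 50 110 0.18
```

```text
clock: 2.95
eef_pos: [515.2, 408.3, 183.1]
tcp_rot: [3.134, -0.004, 1.694]
contact_force: [0.6, -0.1, -2.4]
opening: 0.336
grasp_force: 91.3
tcp [543.3 134.7 152.3]
row [-0.2751 -0.0059  0.0296] [ 0.1872 -0.0092 -0.0563]
now 2.95 [515.2 408.3 183.1] [179.59  -0.25  97.04] F [ 0.6 -0.1 -2.4] open 0.336 grip 91.3
edge s,z 77.9 154.4  near s,z -71.9 153.3  Fu,Fz 0.6 -2.4
```

```bash
python3 -m crank '[[-0.05,0,0,0,0,0,1],[-0.1,-0.003,0,0.05,0,-0.02,1],[-0.15,-0.006,0,0.1,0,-0.056,1],[-0.2,-0.006,0,0.187,-0.009,-0.056,1],[-0.25,-0.006,0.01,0.187,-0.009,-0.056,1]]';python3 -m crank '[[-0.028,0,0.01,0,0,0,1],[-0.028,0,0.01,0,0,0,1],[-0.028,0,0.01,0,0,0,1],[-0.028,0,0.01,0,0,0,1]]'; python3 bd.py 50 110 0.18;  python3 - <<'E'
from h import *; from rig import r,cams
for n in("top","scene"):
    f=cams.grab_frame(n); np.save(f"pics/{n}2.npy",f,allow_pickle=True); cv2.imwrite(f"pics/{n}2.png",f["image"][:,:,::-1])
E
python3 - <<'E'
import cv2
a=cv2.imread("pics/scene2.png")[100:230,240:440]
b=cv2.imread("pics/top2.png")[90:270,340:540]
k=dict(interpolation=cv2.INTER_CUBIC)
a=cv2.resize(a,(400,260),**k);b=cv2.resize(b,(400,360),**k)
cv2.imwrite("pics/c2.png",cv2.hconcat([cv2.copyMakeBorder(a,0,100,0,0,0),b]))
E
```

```text
clock: 3.45
eef_pos: [538.7, 157.2, 167.5]
tcp_rot: [-2.953, 0.003, 1.75]
contact_force: [2.0, 0.4, -2.8]
opening: 0.335
grasp_force: 91.2
clock: 3.85
eef_pos: [540.6, 131.9, 157.9]
tcp_rot: [-2.954, 0.003, 1.751]
contact_force: [-0.6, -0.1, -3.0]
opening: 0.333
grasp_force: 91.0
tcp [543.3 134.7 152.3]
row [0.0023 0.0041 0.005 ] [-0.0074  0.0033 -0.0004]
now 3.85 [540.6 131.9 157.9] [-169.27    0.19  100.31] F [-0.6 -0.1 -3. ] open 0.333 grip 91.0
edge s,z 46.6 115.2  near s,z -100.8 143.1  Fu,Fz -0.6 -3.0
```

View pics/c2.png

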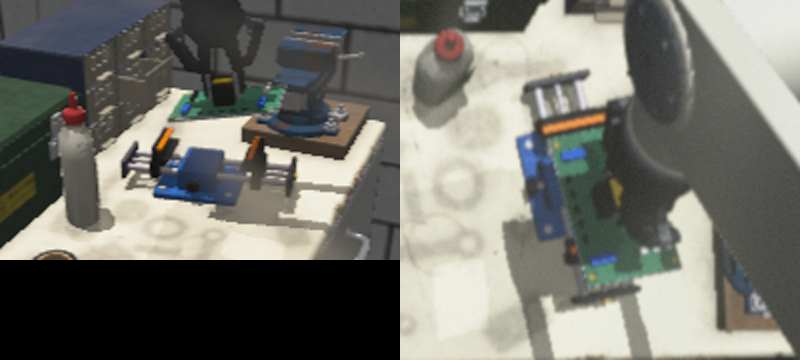

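The board is held over the holder with its far end low. In the top view it is in line with the jaws and clear of the vise and bottle. Next I descend just inside the far lip.

```bash
python3 bd.py 50 75 0.18 | head -2; python3 -m crank '[[0.002,0.01,0.02,-0.007,0.003,0,1],[0.002,0.0105,0.04,-0.007,0.003,0,1],[0.002,0.0105,0.04,-0.007,0.003,0,1],[0.002,0.0105,0.04,-0.007,0.003,0,1]]'; python3 bd.py 50 57 0.18
```

```text
tcp [543.3 134.7 117.3]
row [0.0021 0.0105 0.0397] [-0.0068  0.0037  0.0005]
clock: 4.35
eef_pos: [543.1, 134.1, 117.2]
tcp_rot: [-2.961, 0.001, 1.751]
contact_force: [-0.4, -0.2, -3.4]
opening: 0.33
grasp_force: 90.9
tcp [543.3 134.7  99.3]
row [0.0006 0.0035 0.0176] [-0.0007  0.0008  0.0001]
now 4.35 [543.1 134.1 117.2] [-1.6964e+02  5.0000e-02  1.0032e+02] F [-0.4 -0.2 -3.4] open 0.33 grip 90.9
edge s,z 49.7 74.9  near s,z -97.8 101.8  Fu,Fz -0.4 -3.4
```

```bash
python3 -m crank '[[0,0.001,0.006,0,0,0,1],[0,0.002,0.012,0,0,0,1],[0,0.0035,0.0178,0,0,0,1],[0,0.0035,0.0178,0,0,0,1]]'; python3 bd.py 60 57 0.18;  python3 - <<'E'
from h import *; from rig import r,cams
out=[]
for n in("wrist","scene"):
    f=cams.grab_frame(n); np.save(f"pics/{n}3.npy",f,allow_pickle=True); i=f["image"][:,:,::-1]
    out.append(cv2.resize(i[110:190,270:400] if n=="scene" else i,(520,320),interpolation=2) if n=="scene" else cv2.resize(i,(520,280)))
cv2.imwrite("pics/c3.png",cv2.vconcat([out[0],out[1][:300]]))
E
```

```text
clock: 4.75
eef_pos: [543.1, 133.3, 98.0]
tcp_rot: [-2.96, 0.001, 1.75]
contact_force: [0.1, -0.7, -2.3]
opening: 0.334
grasp_force: 91.0
tcp [553.1 136.5  99.3]
row [ 0.0014  0.01   -0.0031] [-0.0013  0.0007 -0.0011]
now 4.75 [543.1 133.3  98. ] [-1.6961e+02  5.0000e-02  1.0025e+02] F [ 0.1 -0.7 -2.3] open 0.334 grip 91.0
edge s,z 49.6 55.7  near s,z -98.0 82.7  Fu,Fz -0.1 -2.3
```

View pics/c3.png

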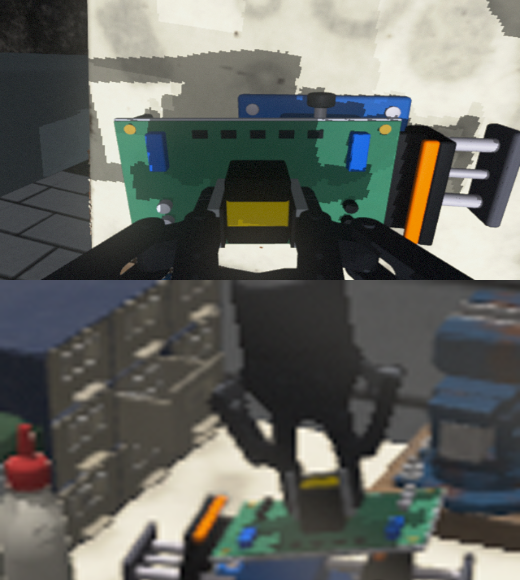

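The wrist view shows the board firmly in the grip. Its far edge is just short of the orange lip and parallel to it, and its near edge is raised. Next I advance into the groove.

```bash
python3 -m crank '[[0.001,0,-0.0012,0,0,0,1],[0.001,0.005,-0.0022,0,0,0,1],[0.001,0.01,-0.003,0,0,0,1],[0.001,0.01,-0.003,0,0,0,1]]'; python3 bd.py 65 57 0.18
```

```text
clock: 5.25
eef_pos: [554.8, 136.5, 100.2]
tcp_rot: [-2.963, 0.001, 1.75]
contact_force: [-0.6, 0.3, -2.6]
opening: 0.333
grasp_force: 91.0
tcp [558.  137.4  99.3]
row [0.0003 0.0035 0.0003] [ 0.0012  0.0005 -0.001 ]
now 5.25 [554.8 136.5 100.2] [-1.6976e+02  4.0000e-02  1.0025e+02] F [-0.6  0.3 -2.6] open 0.333 grip 91.0
edge s,z 61.7 58.0  near s,z -85.9 84.7  Fu,Fz -0.5 -2.6
```

```bash
python3 -m crank '[[0,0.0017,0,0,0,0,1],[0,0.0034,-0.0001,0,0,0,1],[0,0.005,-0.0002,0,0,0,1]]'; python3 bd.py 68 57 0.18; python3 -m crank '[[0,0.001,-0.0002,0,0,0,1],[0,0.002,-0.0004,0,0,0,1],[0,0.003,-0.0005,0,0,0,1]]'; python3 bd.py 70 57 0.18
```

```text
clock: 5.55
eef_pos: [558.3, 137.1, 99.2]
tcp_rot: [-2.961, 0.001, 1.75]
contact_force: [-2.9, -0.5, -1.4]
opening: 0.332
grasp_force: 91.3
tcp [561.  137.9  99.3]
row [ 0.0003  0.0027 -0.0006] [-0.0009  0.0007 -0.0009]
now 5.55 [558.3 137.1  99.2] [-1.6964e+02  5.0000e-02  1.0026e+02] F [-2.9 -0.5 -1.4] open 0.332 grip 91.3
edge s,z 65.2 56.9  near s,z -82.4 83.9  Fu,Fz -3.0 -1.4
clock: 5.85
eef_pos: [560.9, 137.6, 99.1]
tcp_rot: [-2.96, 0.001, 1.75]
contact_force: [-3.5, -0.6, -0.7]
opening: 0.328
grasp_force: 91.3
tcp [562.9 138.3  99.3]
row [ 0.0003  0.0021 -0.0005] [-0.0015  0.0007 -0.0009]
now 5.85 [560.9 137.6  99.1] [-1.6960e+02  5.0000e-02  1.0026e+02] F [-3.5 -0.6 -0.7] open 0.328 grip 91.3
edge s,z 67.8 56.8  near s,z -79.7 83.8  Fu,Fz -3.5 -0.7
```

Contact shows at s about 65 with the expected 3 N starting force. Next I push the jaw back about 22 mm more, in two calls.

```bash
python3 -m crank '[[0,0.003,-0.0008,0,0,0,1],[0,0.006,-0.0014,0,0,0,1],[0,0.009,-0.002,0,0,0,1],[0,0.012,-0.0025,0,0,0,1],[0,0.012,-0.0025,0,0,0,1]]'; python3 bd.py 90.5 57 0.18
```

```text
clock: 6.35
eef_pos: [572.9, 139.8, 99.2]
tcp_rot: [-2.959, 0.001, 1.75]
contact_force: [-6.9, -0.4, -1.9]
opening: 0.333
grasp_force: 91.2
tcp [583.1 141.9  99.3]
row [ 0.0003  0.0102 -0.002 ] [-0.0023  0.0007 -0.0008]
now 6.35 [572.9 139.8  99.2] [-1.6955e+02  5.0000e-02  1.0026e+02] F [-6.9 -0.4 -1.9] open 0.333 grip 91.2
edge s,z 80.0 56.8  near s,z -67.5 84.0  Fu,Fz -6.9 -1.9
```

```bash
python3 -m crank '[[0,0.003,-0.0006,0,0,0,1],[0,0.006,-0.0012,0,0,0,1],[0,0.0085,-0.0017,0,0,0,1],[0,0.0102,-0.002,0,0,0,1],[0,0.0102,-0.002,0,0,0,1]]'; python3 bd.py 90.5 57 0.12;python3 - <<'E'
from h import *; from rig import cams
f=cams.grab_frame("scene"); np.save("pics/s4.npy",f,allow_pickle=True); i=f["image"][:,:,::-1]
g=cams.grab_frame("wrist")["image"][:,:,::-1]
cv2.imwrite("pics/c4.png",cv2.vconcat([cv2.resize(i[130:200,280:410],(520,280),interpolation=2),cv2.resize(g,(520,300))]))
E
```

```text
clock: 6.85
eef_pos: [582.3, 141.5, 99.3]
tcp_rot: [-2.958, 0.001, 1.75]
contact_force: [-8.7, -0.8, 0.6]
opening: 0.333
grasp_force: 91.3
tcp [580.7 141.5  95.1]
row [ 0.0003 -0.0007  0.0044] [-0.0641  0.0007 -0.0008]
now 6.85 [582.3 141.5  99.3] [-1.6945e+02  5.0000e-02  1.0026e+02] F [-8.7 -0.8  0.6] open 0.333 grip 91.3
edge s,z 89.5 56.7  near s,z -58.0 84.2  Fu,Fz -8.7 0.6
```

View pics/c4.png

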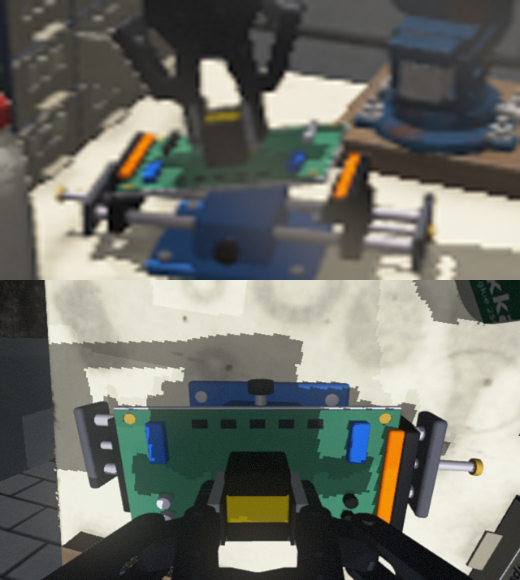

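The far edge is under its lip with the jaw well back. The near edge is raised and just clears the near lip at (348,175) of the crop. Next I rotate down about the inserted edge.

```bash
python3 bd.py 90.7 56.8 0.12|sed -n 2p; python3 -m crank '[[0,0.0002,0.0018,-0.02,0,0,1],[0,-0.0002,0.0032,-0.042,0,0,1],[0,-0.0005,0.0045,-0.063,0,0,1],[0,-0.0005,0.0045,-0.063,0,0,1]]'; python3 bd.py 91.0 56.8 0.06
```

```text
row [ 0.0003 -0.0004  0.0046] [-0.0641  0.0007 -0.0007]
clock: 7.35
eef_pos: [580.1, 141.1, 94.7]
tcp_rot: [-3.02, 0.001, 1.75]
contact_force: [-9.2, -1.0, -1.0]
opening: 0.333
grasp_force: 91.1
tcp [579.1 141.2  90.5]
row [ 0.0003 -0.0004  0.0043] [-0.0614  0.0008 -0.0007]
now 7.35 [580.1 141.1  94.7] [-1.7305e+02  5.0000e-02  1.0027e+02] F [-9.2 -1.  -1. ] open 0.333 grip 91.1
edge s,z 89.8 56.5  near s,z -59.1 74.7  Fu,Fz -9.2 -1.0
```

```bash
python3 -m crank '[[0,0.0006,0,0,0,0,1],[0,0.0006,0.0015,-0.02,0,0,1],[0,0.0004,0.003,-0.042,0,0,1],[0,0.0001,0.0042,-0.062,0,0,1],[0,0.0001,0.0042,-0.062,0,0,1]]'; python3 bd.py 91.6 56.8 0
```

```text
clock: 7.85
eef_pos: [579.4, 140.9, 90.3]
tcp_rot: [-3.082, 0.001, 1.75]
contact_force: [-10.1, -1.2, -3.2]
opening: 0.332
grasp_force: 91.1
tcp [577.8 141.   86.1]
row [ 0.0003 -0.0013  0.0043] [-0.06    0.0009 -0.0006]
now 7.85 [579.4 140.9  90.3] [-1.7656e+02  5.0000e-02  1.0027e+02] F [-10.1  -1.2  -3.2] open 0.332 grip 91.1
edge s,z 91.3 56.6  near s,z -58.5 65.6  Fu,Fz -10.2 -3.2
```

```bash
python3 -m crank '[[0,-0.0003,0.0015,-0.02,0,0,1],[0,-0.0008,0.003,-0.04,0,0,1],[0,-0.0014,0.0043,-0.06,0,0,1],[0,-0.0014,0.0043,-0.06,0,0,1]]'; python3 bd.py 73.8 56.5 0
```

```text
clock: 8.25
eef_pos: [577.6, 140.6, 85.9]
tcp_rot: [-3.141, 0.001, 1.75]
contact_force: [-9.7, -1.4, -2.4]
opening: 0.336
grasp_force: 91.2
tcp [560.3 137.8  85.8]
row [ 0.0004 -0.0175  0.0001] [-0.0004  0.0011 -0.0005]
now 8.25 [577.6 140.6  85.9] [-1.7998e+02  6.0000e-02  1.0027e+02] F [-9.7 -1.4 -2.4] open 0.336 grip 91.2
edge s,z 91.3 56.5  near s,z -58.7 56.6  Fu,Fz -9.8 -2.4
```

The board is level at z = 56.5, below both lips. Next I let it back 17.5 mm.

```bash
python3 -m crank '[[0,-0.004,0,0,0,0,1],[0,-0.008,0,0,0,0,1],[0,-0.012,0,0,0,0,1],[0,-0.0155,0,0,0,0,1],[0,-0.0175,0,0,0,0,1]]'; python3 -m crank '[[0,0,0,0,0,0,1],[0,0,0,0,0,0,1]]'; python3 bd.py 73.8 55.3 0;python3 - <<'E'
from h import *; from rig import cams
f=cams.grab_frame("scene"); i=f["image"][:,:,::-1]
g=cams.grab_frame("wrist")["image"][:,:,::-1]
cv2.imwrite("pics/c5.png",cv2.vconcat([cv2.resize(i[130:200,280:410],(520,280),interpolation=2),cv2.resize(g,(520,300))]))
E
```

```text
clock: 8.75
eef_pos: [563.4, 138.0, 86.6]
tcp_rot: [3.136, 0.001, 1.75]
contact_force: [-0.5, -0.3, -7.1]
opening: 0.332
grasp_force: 90.6
clock: 8.95
eef_pos: [563.5, 138.0, 86.8]
tcp_rot: [3.137, 0.001, 1.75]
contact_force: [-1.2, -0.5, -7.7]
opening: 0.338
grasp_force: 90.7
tcp [560.3 137.8  84.6]
row [ 0.0003 -0.0031  0.0022] [ 0.0051  0.0008 -0.0007]
now 8.95 [563.5 138.   86.8] [1.7971e+02 5.0000e-02 1.0026e+02] F [-1.2 -0.5 -7.7] open 0.338 grip 90.7
edge s,z 77.1 57.9  near s,z -72.9 57.1  Fu,Fz -1.3 -7.7
```

View pics/c5.png

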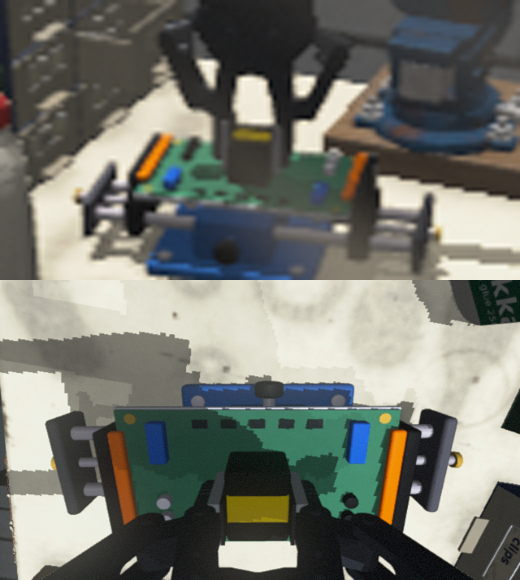

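Both edges are now under their lips and the board is nearly centred. About 5 N presses down on the board, so I lower it slightly and finish centring.

```bash
python3 -m crank '[[0,0,0.0006,0.002,0,0,1],[0,-0.001,0.001,0.005,0,0,1],[0,-0.002,0.0012,0.005,0,0,1],[0,-0.003,0.0012,0.005,0,0,1],[0,-0.003,0.0012,0.005,0,0,1]]'; python3 bd.py 73.8 55.3 0
```

```text
clock: 9.55
eef_pos: [560.9, 137.6, 86.1]
tcp_rot: [3.14, 0.001, 1.75]
contact_force: [1.2, 0.2, 1.8]
opening: 0.335
grasp_force: 91.8
tcp [560.3 137.8  84.6]
row [ 0.0002 -0.0005  0.0015] [ 0.0014  0.0007 -0.0008]
now 9.55 [560.9 137.6  86.1] [1.7992e+02 4.0000e-02 1.0025e+02] F [1.2 0.2 1.8] open 0.335 grip 91.8
edge s,z 74.3 56.9  near s,z -75.7 56.7  Fu,Fz 1.2 1.8
```

```bash
python3 -m crank '[[0,0,0,0,0,0,0.64],[0,0,0,0,0,0,0.6],[0,0,0,0,0,0,0.5],[0,0,0,0,0,0,0.42],[0,0,0,0,0,0,0.42]]' 30; python3 bd.py 73.8 55.3 0 | tail -2
```

```text
clock: 10.05
eef_pos: [560.3, 137.5, 85.6]
tcp_rot: [-3.141, 0.001, 1.75]
contact_force: [-0.1, -0.2, 0.1]
opening: 0.584
grasp_force: 0.0
now 10.05 [560.3 137.5  85.6] [-1.7999e+02  4.0000e-02  1.0025e+02] F [-0.1 -0.2  0.1] open 0.584 grip 0.0
edge s,z 73.7 56.3  near s,z -76.3 56.3  Fu,Fz -0.1 0.1
```

Released. Now I retract straight up and check.

```bash
python3 -m crank '[[0,0,-0.01,0,0,0,0.42],[0,0,-0.03,0,0,0,0.42],[0,0,-0.07,0,0,0,0.42],[0,0,-0.11,0,0,0,0.42],[0,0,-0.11,0,0,0,0.42]]'; python3 -m crank '[[-0.1,0,0,0,0,0,0.42],[-0.1,0,0,0,0,0,0.42],[-0.1,0,0,0,0,0,0.42]]'; python3 - <<'E'
from h import *; from rig import cams
f=cams.grab_frame("wrist"); g=cams.grab_frame("scene")
for x,n in((f,"wrist"),(g,"scene")):
    roi=(0,0,640,400) if n=="wrist" else (280,130,410,210)
    print(n,"green",blobs(x,(40,70,40),(85,255,255),roi,61,1),"lips",blobs(x,(5,150,120),(20,255,255),roi,71,3),"yel",blobs(x,(22,120,100),(35,255,255),roi,91,1))
i=g["image"][:,:,::-1]
cv2.imwrite("pics/c6.png",cv2.vconcat([cv2.resize(i[130:200,280:410],(520,280),interpolation=2),cv2.resize(f["image"][:,:,::-1],(520,300))]))
E
```

```text
clock: 10.55
eef_pos: [563.5, 138.3, 201.9]
tcp_rot: [3.132, 0.0, 1.75]
contact_force: [0.6, 0.0, -0.1]
opening: 0.584
grasp_force: 0.0
clock: 10.85
eef_pos: [578.8, 34.6, 196.1]
tcp_rot: [3.141, 0.002, 1.747]
contact_force: [-0.0, 0.9, -0.1]
opening: 0.577
grasp_force: 0.0
wrist green [(array([316.5,  57. ], dtype=float32), array([562.5, 129.5]), [np.float64(70.7), np.float64(137.8)], np.float64(10.1))] lips [(array([429.3,  50.4], dtype=float32), array([632.4, 145.4]), [np.float64(7.4), np.float64(59.8)], np.float64(100.3)), (array([204.1,  38.3], dtype=float32), array([491., 128.]), [np.float64(7.4), np.float64(44.7)], np.float64(-78.9)), (array([209.1,  93.5], dtype=float32), array([496.7,  96. ]), [np.float64(3.6), np.float64(9.5)], np.float64(-78.4))] yel [(array([317.,  38.], dtype=float32), array([561.1, 138.8]), [np.float64(15.9), np.float64(29.7)], np.float64(10.1))]
scene green [(array([341.4, 173.9], dtype=float32), array([570.5, 137.7]), [np.float64(84.8), np.float64(155.3)], np.float64(-168.2))] lips [(array([319.2, 168.8], dtype=float32), array([632.6, 151.1]), [np.float64(12.8), np.float64(68.8)], np.float64(-80.4)), (array([369. , 173.5], dtype=float32), array([492.3, 123.9]), [np.float64(9.3), np.float64(70.5)], np.float64(-78.5))] yel [(array([344.1, 163.9], dtype=float32), array([563.3, 133.8]), [np.float64(20.3), np.float64(29.2)], np.float64(-173.6))]
```

View pics/c6.png

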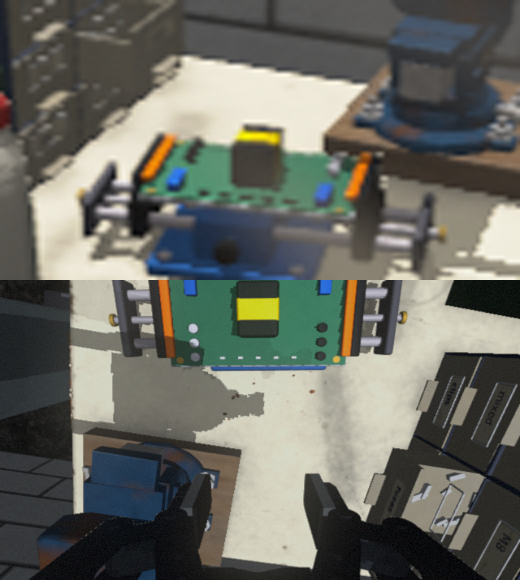

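The board sits level under both lips. The lips are now about 142 mm apart, against 127 mm at rest plus 16 mm, and centred at about (562,137). The board's angle is 10.1°, in line with the bar.

```bash
python3 -m crank '[[0,0,0,0,0,0,0.42],[0,0,0,0,0,0,0.42],[0,0,0,0,0,0,0.42]]' >/dev/null; python3 -c "from rig import sign_off; print(sign_off())"
```

```text
the job is handed in; nothing more can be done
None
```

I mounted the control board in the spring holder, level and centred between the jaws, then let go of it and handed the job in at about 11 s; the hand-in returned no verdict.

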